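# Stand a slim parts case in a crowded rack

### The job

Pick up the slim one of the two dark grey parts cases with loop handles and stand it in the gap between the two boxes in the plywood rack. The gap is a little too narrow, so lower the case gently and let it nudge the boxes aside; do not drop it. At the end all three stand on the bay floor, close to upright, with the case between the boxes and its broad faces facing theirs.

Things in the scene. Friction and masses are not known exactly. Their poses are not given: they have to be found in the camera images.
- slim_case: slim dark grey case on the table, 26 mm thick (its y), 80 wide (its x), body 80 tall, narrowing over the lowest 12 to 18 mm thick. On top a loop handle: level bar 50 long (x), 14 thick (y), 16 high, its centre 114 above the origin, on two 10 mm posts. About 180 g. Origin: centre of its underside, z up. Not the like case 54 mm thick near by.
- rack: fixed plywood rack with an open-topped bay, inside 100 mm (its x) by 112 mm (its y); walls 5 thick; end walls (at +y and -y) 60 tall, side walls 35 tall, bay floor 6 above the table. Origin: under the bay's centre at table height. The boxes stand in a row along its y. Beyond the +y end wall is a 34 mm pocket with pens up to 82 tall, not used.
- narrow_box: grey plastic box standing in the bay, no handle, 26 mm thick (its y), 80 wide (its x), 72 tall; the top 18 mm taper on both broad faces to 10 mm thick, so a case lowered beside it slides down. Smooth, loose, about 150 g, can slide or lean. Origin: centre of its underside, z up. On the rack's +y side of the gap, 9 to 19 mm from that end wall; the gap is 16 to 20 mm.
- broad_box: grey plastic box standing in the bay, no handle, 40 mm thick (its y), 80 wide (its x), 72 tall; the top 18 mm taper on both broad faces to 24 mm thick, so a case lowered beside it slides down. Smooth, loose, about 240 g, can slide or lean. Origin: centre of its underside, z up. On the rack's -y side of the gap, 7 to 21 mm from that end wall.
Not all that is in view belongs to the job. Leave any blue or red look-alike of the slim_case alone.

How it is judged:
By the outcome, as a careful person would: the job done as asked, in the order asked, and still so for the second after the job is handed in, with the robot touching nothing.
It also fails if it takes over 48 s, if anything falls off the work surface, if the arm or the gripper's body presses on something with over 40 N, if the wrist force passes 120 N, or if a joint passes its speed limit or range.

### The arm

A 6-joint arm with a two-finger parallel gripper is mounted at the origin on the work surface. World frame = base frame: x ahead of the robot, y to its left, z up, the work surface at z = 0. Lengths are in m, angles in rad, forces in N, time in s.
With the tool pointing down it reaches from about 0.425 to 0.95 m from the base axis. Payload 14.7 kg.
Tool frame: the origin (TCP) lies where the fingers leave the gripper's body, on its centre line; the fingertips stand 73 mm ahead of it and the grasp point (between the pads) lies 54 mm ahead of it; z points along the fingers, y is the direction in which the jaws open and shut (so a half turn about z gives the same grasp; the last joint's range is limited). The gripper opens to 85 mm and grips with 20 to 120 N. Pads are 22 mm wide; open, the fingers measure 114 mm over their backs; the gripper's body (76 mm by 85 mm) begins 54 mm behind the grasp point. The pads swing forward as they close: fully open they stand 13 mm farther back than shut.
Start: joints at [-1.263, 0.48, 1.596, -0, 1.065, -0.047], TCP at [0.226, -0.61, 0.304] pointing down, gripper open.
Joint ranges: [-2.75, 2.75], [-0.82, 2.05], [0.23, 2.67], [-1.56, 4.7], [0.09, 2.69], [-2.92, 2.92]. Speed limits (rad/s): [1.89, 1.89, 2.39, 3.01, 3.01, 3.01].

### API

Orientations are given as a unit quaternion [x, y, z, w].
In Python, from cell import env gives the robot as it stands.
- The arm moves only by the tool jog_arm, never from a script. Its argument "deltas" is text: rows parted by semicolons, each of 5 numbers parted by spaces: the opening, from -1 (shut) to 1 (fully open), then the shift along the world's x, y, z in cm, then the turn about the world's z in degrees. In form: gripper x y z yaw; .... A call has 1 to 10 rows; each row shifts and turns the commanded pose from where the row before left it; what a row does not reach is not made up. A row lasts 1/10 s, in which the tool goes at most 50 mm and 8.59 degrees, less where a joint would pass 70% of its speed; a pose out of reach is approached as far as the arm can. A call is refused whole if a number of a shift passes 5 or a number of a turn 8.59, either way. A call with a gripper value outside its range is refused whole. The fingers move at their own pace and stop on an object; "grip_force" is the grip in N (left out, the last holds). Time passes only in rows, so rows that do not move let the fingers close. It gives the time, the measured TCP pose, the force and the opening at its end, in the units of the state.
- env.get_obs(): the state, without advancing time (a new reading comes with each control period).
- env.camera(name): name is "side" or "top"; returns a dict with "image" (400x640x3 uint8, red, green, blue), "fx", "fy", "cx", "cy" (pixels), "eye" and "attitude" of the camera in the world. Camera axes: x right, y down, z forward; pixel columns grow to the right and rows downward; lengths in m; the calibration is good to about 2 mm. A picture is of the moment at which its call begins. There is no depth.
- env.hand_in(): hands the job in, once; it reports no verdict.
The state is a dict: "time_s": time; "q": joint angles; "qvel": joint speeds; "joint_efforts": joint torques, N m; "tool_pos": TCP position; "orientation": TCP orientation; "wrist_force": force on the tool from outside, world axes, zero at the start; "moment": the same for the moment, N m; "grip_width": opening from 0.0 (shut) to 1.0 (fully open).
Only numpy, scipy, OpenCV 4.12 (cv2) and the standard library are available. Lean on these libraries where they do the work, as an engineer would, in place of code of your own. Each camera call takes 0.05 s, during which the arm holds its last target. There are 200 camera calls.

## Working session

There is one attempt and no reset: what is moved stays moved. The work goes in short steps, Python scripts to look and compute and a tool call to move; the robot and the scene stay as the last step left them, time stands still between calls to the robot, and variables do not carry over. Pictures are saved under pics/ and viewed, about 8 in all and at most 12, crops included, and the job is handed in when it is done.

Besides the shell and the picture viewer there is one more tool, called by a JSON object that holds its "api" and its "payload". jog_arm: Moves the arm, as the interface text tells. Its arguments: {"type":"object","properties":{"deltas":{"type":"string"},"grip_force":{"type":"number"}},"required":["deltas"]}

```bash
mkdir -p pics
cat > h.py <<'E'
import numpy as np, cv2
from cell import env
from scipy.spatial.transform import Rotation as R
def grab(n,f):
    c=env.camera(n); cv2.imwrite('pics/'+f,c['image'][:,:,::-1]); return c
def Rm(c):
    a=np.array(c['attitude'],float)
    return a if a.shape==(3,3) else R.from_quat(a).as_matrix()
def ray(c,u,v,z):
    d=Rm(c)@np.array([(u-c['cx'])/c['fx'],(v-c['cy'])/c['fy'],1]); e=np.array(c['eye'])
    return e+d*(z-e[2])/d[2]
def proj(c,p):
    q=Rm(c).T@(np.array(p)-np.array(c['eye'])); return q[0]/q[2]*c['fx']+c['cx'],q[1]/q[2]*c['fy']+c['cy']
E
python3 - <<'E'
from h import *
for n in('top','side'):
    c=grab(n,n+'1.png'); print(n,c['fx'],c['cx'],c['cy'],c['eye'],c['attitude'])
print(env.get_obs())
E
```

```text
top 366.63178890661584 319.8600414181606 197.9082725969323 [ 0.41995876 -0.11701689  0.91712254] [ 0.7076501  -0.7037387   0.04656662 -0.04259962]
side 465.12334753840105 310.70065622775036 198.0238202922098 [0.32161772 0.55519966 0.90118263] [-0.13734205  0.92966302 -0.33758133  0.05387653]
{'time_s': 0.1, 'q': array([-1.26259232e+00,  4.80748606e-01,  1.59677757e+00, -1.32168130e-06,
        1.06510884e+00, -4.66003088e-02]), 'qvel': array([-0.00043381, -0.00070709, -0.00070056, -0.00227053, -0.00027848,
        0.0001101 ]), 'joint_efforts': array([ 3.25749052e-04, -9.52258730e+01, -4.31042576e+01, -1.56248116e-04,
        5.18504923e-03,  6.14344390e-05]), 'tool_pos': array([ 0.2257501 , -0.60924493,  0.30336226]), 'orientation': array([ 9.84305273e-01,  1.76473393e-01, -6.85502928e-05, -5.16653901e-04]), 'wrist_force': array([-0.664007  ,  0.48255338, -0.95889895]), 'moment': array([-0.01166139, -0.0698153 , -0.01410686]), 'grip_width': 0.9985835499818726}
```

View pics/top1.png

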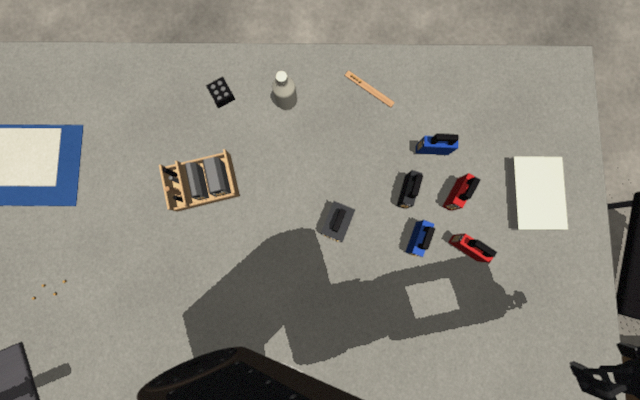

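View pics/side1.png

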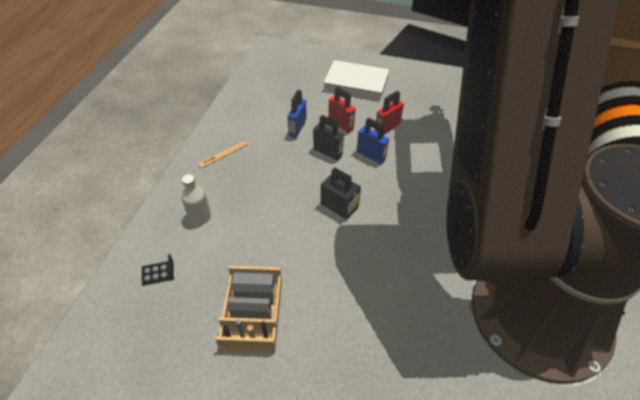

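The top view shows the slim dark case near (410,188), the 54 mm one at (337,221) and the rack at (200,180) with the pen pocket on its left. The blue and red look-alikes surround the slim case. Next I'll take enlarged crops.

Run:
```python
import cv2,numpy as np
t=cv2.imread('pics/top1.png'); s=cv2.imread('pics/side1.png')
z=lambda i,x,y,w,h,k:cv2.convertScaleAbs(cv2.resize(i[y:y+h,x:x+w],None,fx=k,fy=k,interpolation=cv2.INTER_CUBIC),alpha=1.6,beta=15)
a=z(t,150,140,100,75,4); b=z(t,375,150,100,75,4)
c=z(s,205,260,100,75,4)[:300]; d=z(s,280,100,100,75,4)
cv2.imwrite('pics/crop1.png',np.vstack([np.hstack([a,b]),np.hstack([c,d])]))
```

```text
(no output)
```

View pics/crop1.png

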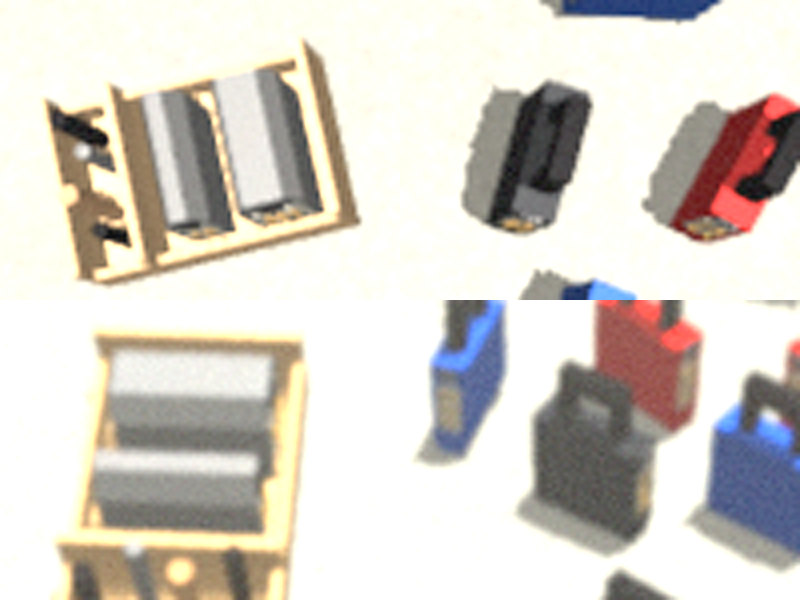

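The crop shows both boxes with light top faces, narrow at crop x≈143–180 and broad at 215–270. The slim case's bar runs from crop (575,95) to (550,190). I'll measure these with masks.

```bash
cat > m.py <<'E'
from h import *
def blob(img,lo,hi,x,y,w,h,amin=15,chroma=None):
    s=img[y:y+h,x:x+w].astype(int); v=s.max(2); ch=v-s.min(2)
    m=((v>=lo)&(v<=hi)&((ch<25) if chroma is None else (ch>chroma))).astype(np.uint8)
    out=[]
    for c in cv2.findContours(m,cv2.RETR_EXTERNAL,cv2.CHAIN_APPROX_NONE)[0]:
        if cv2.contourArea(c)>amin: out.append(c.reshape(-1,2)+[x,y])
    return out
def rect(c,pts,z):
    P=np.array([ray(c,u,v,z)[:2] for u,v in pts])*1000
    (cx,cy),wh,a=cv2.minAreaRect(P.astype(np.float32)); 
    return np.round([cx,cy,*wh,a],1)
E
python3 - <<'E'
from m import *
c=env.camera('top'); s=env.camera('side')
I=c['image']; 
np.set_printoptions(linewidth=250)
print(I[165:206,396:426].max(2)[::2])
print('rack v'); print(I[155:206:6,180:234].max(2))
P=lambda n,u,v,z:np.round(ray(c if n=='t' else s,u,v,z)*1000,1)
q=lambda x,y:(150+x/4,140+y/4)
r=lambda x,y:(375+(x-400)/4,150+y/4)
for nm,p,z in [('rack end -y outer corners',[q(305,40),q(357,222)],.06),('+y wall',[q(112,85),q(152,265)],.06),('narrow top',[q(143,93),q(165,93),q(160,228),q(180,226)],.078),('broad top',[q(215,78),q(258,70),q(238,210),q(276,205)],.078),('bar',[r(562,92),r(590,98),r(568,190),r(540,185)],.122),('bodytop',[r(545,82),r(590,98),r(550,230),r(508,215)],.08)]:
    print(nm,[list(P('t',*a,z)[:2]) for a in p])
qs=lambda x,y:(205+x/4,260+(y-300)/4)
rs=lambda x,y:(280+(x-400)/4,100+(y-300)/4)
for nm,p,z in [('end -y',[qs(95,332),qs(303,338)],.06),('+y wall',[qs(57,545),qs(292,550)],.06),('narrow top',[qs(97,452),qs(257,455),qs(95,470),qs(257,474)],.078),('broad top',[qs(113,350),qs(272,352),qs(110,395),qs(270,395)],.078),('bar',[rs(562,365),rs(632,385)],.122),('bodytop',[rs(535,410),rs(620,460),rs(655,440)],.08)]:
    print('side',nm,[list(P('s',*a,z)[:2]) for a in p])
E
```

```text
[[159 158 159 161 161 160 162 162 161 163 163 158 157 157 157 159 155 157 156 158 159 158 161 165 164 162 163 159 159 159]
 [157 158 158 161 163 165 162 161 158 160 159 161 158 154 155 158 157 156 154 154 152 154 156 154 157 160 163 163 165 163]
 [152 153 153 156 157 158 158 159 159 160 164 160 158 159 158 143 141 149 155 149 157 162 166 161 161 164 162 163 160 159]
 [150 155 132 144 159 160 160 158 159 160 155 157 158 131  82  58  61  70  74  88 104 116 139 152 163 165 164 160 164 162]
 [158 135  99  85  82  85  84  82  82 109 121  99  51  16  31  54  62  64  62  62  57  54  50  53  65  82 132 155 161 163]
 [136 103  85  86  81  84  87  84  76  53  17  17  20  18  24  46  48  50  42  27  16  22  37  31  33  33  79 144 162 161]
 [ 82  80  85  85  84  82  84  86  55  14  19  14   8  21  32  33  22  14  13   3  21  32  37  39  30  37  87 143 158 156]
 [ 83  82  85  83  82  85  83  68  33  15  16   9  18  30  30  28  23  13  12  16  30  37  36  36  34  45 119 155 158 161]
 [ 86  87  85  84  83  84  82  53  20  25  13  13  26  29  30  33  28  16  20  25  35  38  36  36  36  86 142 158 15
[... 4410 characters left out ...]
6.5), np.float64(87.0)]]
side +y wall [[np.float64(612.1), np.float64(230.5)], [np.float64(502.4), np.float64(200.1)]]
side narrow top [[np.float64(607.2), np.float64(187.0)], [np.float64(531.5), np.float64(165.9)], [np.float64(604.3), np.float64(196.2)], [np.float64(528.0), np.float64(175.5)]]
side broad top [[np.float64(622.4), np.float64(131.5)], [np.float64(544.3), np.float64(109.3)], [np.float64(613.6), np.float64(155.9)], [np.float64(536.8), np.float64(132.9)]]
side bar [[np.float64(573.5), np.float64(-336.8)], [np.float64(525.5), np.float64(-330.8)]]
side bodytop [[np.float64(591.5), np.float64(-336.2)], [np.float64(525.3), np.float64(-305.7)], [np.float64(508.4), np.float64(-330.4)]]
```

{"api": "jog_arm", "payload": {"deltas": "0.2 3.2 2.7 -0.4 -3.6;0.2 3.2 2.7 -0.4 -3.6;0.2 3.2 2.7 -0.4 -3.6;0.2 3.2 2.7 -0.4 -3.6;0.2 3.2 2.7 -0.4 -3.6;0.2 3.2 2.7 -0.4 -3.6;0.2 3.2 2.7 -0.4 -3.6;0.2 3.2 2.7 -0.4 -3.6;0.2 3.2 2.7 -0.4 -3.6;0.2 3.2 2.7 -0.4 -3.6", "grip_force": 40}}

```text
time_s: 1.2
tool_pos: [0.547, -0.3382, 0.2637]
orientation: [0.99, -0.138, -0.0, -0.0]
wrist_force: [-0.9, -0.6, -0.3]
grip_width: 0.599
```

Run:
```python
from h import *
c=grab('top','top2.png'); s=grab('side','side2.png')
o=env.get_obs(); print(o['time_s'],o['tool_pos'],R.from_quat(o['orientation']).as_euler('ZYX',degrees=True),o['grip_width'])
img=np.vstack([cv2.resize(cv2.imread('pics/side2.png')[90:210,270:430],None,fx=4,fy=4)])
cv2.imwrite('pics/s2c.png',img)
# box edges top view, z=.078
t1=cv2.imread('pics/top1.png')
L={'nl':[(186.2,167),(187.5,173),(189,179),(190,185),(191,191)],'nr':[(190.7,167),(192,173),(193,179),(194.5,185),(196,191)],
'bl':[(203.8,161),(204.8,167),(206.5,173),(208,179),(209.2,185)],'br':[(213.7,161),(215.5,167),(216.8,173),(218,179),(219.3,185)]}
for k,p in L.items():
    P=np.array([ray(c,u,v,.078)[:2] for u,v in p])*1000; m=P.mean(0); d=np.linalg.svd(P-m)[2][0]; d*=np.sign(d[0]); print(k,m,np.degrees(np.arctan2(d[1],d[0])))
```

```text
1.3 [ 0.54894778 -0.33608477  0.26316784] [-1.56102113e+01 -7.75790437e-03 -1.79939680e+02] 0.6008738324074827
nl [568.84767191 182.62988299] 13.978155382740123
nr [568.91251321 172.22457215] 14.772281936728572
bl [583.24102366 142.26776909] 15.301618328085397
br [583.39091212 118.61480589] 14.858601805578422
```

View pics/s2c.png

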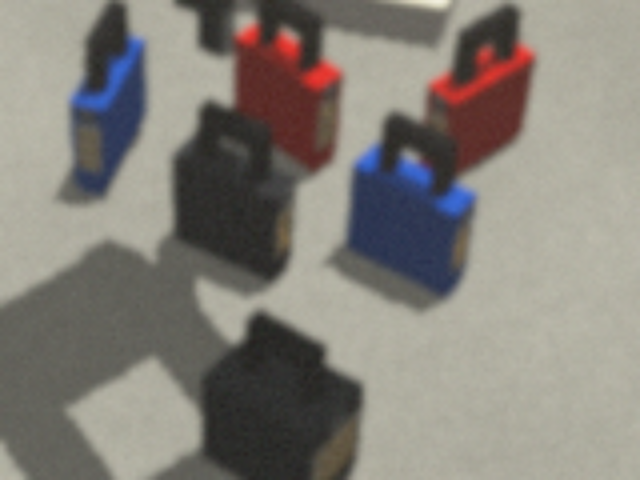

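The side crop shows the slim case upright and untouched, with its bar from about crop (205,105) to (270,130). A finger tip appears just above it at (215,40). I'll check that against the projected positions.

Run:
```python
from h import *
s=env.camera('side')
f=lambda p:np.round((np.array(proj(s,p))-[270,90])*4,0)
p=env.get_obs()['tool_pos']; th=np.radians(-15.6); y=np.array([-np.sin(th),np.cos(th),0])
for w in(.0255,-.0255): print('tip',f(p+[0,0,-.068]+w*y))
x=np.array([np.cos(th),np.sin(th),0])
C=np.array([.550,-.333,0])
for e in(-.025,.025): print('bar end top -y/+y edges',f(C+e*x+[0,0,.122]-.007*y),f(C+e*x+[0,0,.122]+.007*y))
for e in(-.04,.04): print('body bottom front',f(C+e*x+.009*y),'top front',f(C+e*x+.013*y+[0,0,.08]))
```

```text
tip [223.  41.]
tip [266.  -3.]
bar end top -y/+y edges [275. 123.] [264. 136.]
bar end top -y/+y edges [208.  96.] [197. 108.]
body bottom front [275. 283.] top front [277. 199.]
body bottom front [176. 239.] top front [172. 155.]
```

{"api": "jog_arm", "payload": {"deltas": "0.2 0.4 0.6 -2.5 0;0.2 0 0 -3 0;0.2 0 0 -2 0;0.2 0 0 -1.2 0;0.2 0 0 -0.8 0;0.2 0 0 0 0;0.2 0 0 0 0"}}

```text
time_s: 2.05
tool_pos: [0.55, -0.334, 0.1697]
orientation: [0.991, -0.136, 0.0, 0.0]
wrist_force: [0.5, -0.7, 0.4]
grip_width: 0.598
```

{"api": "jog_arm", "payload": {"deltas": "-1 0 0 -0.1 0;-1 0 0 0 0;-1 0 0 0 0;-1 0 0 0 0;-1 0 0 0 0;-1 0 0 0 0;-1 0 0 0 0;-1 0 0 0 0", "grip_force": 60}}

```text
time_s: 2.85
tool_pos: [0.5501, -0.3337, 0.1686]
orientation: [0.991, -0.136, 0.0, 0.0]
wrist_force: [-0.7, -0.2, 6.6]
grip_width: 0.154
```

{"api": "jog_arm", "payload": {"deltas": "-1 0 0 0.5 0;-1 0 0 1 0;-1 0 0 2 0;-1 0 0 2.5 0;-1 0 0 3 0;-1 0 0 3 0;-1 0 0 2 0;-1 0 0 1 0;-1 0 0 0 0;-1 0 0 0 0"}}

```text
time_s: 3.85
tool_pos: [0.5495, -0.3333, 0.3172]
orientation: [0.991, -0.136, -0.0, -0.0]
wrist_force: [-0.3, 0.9, -2.9]
grip_width: 0.154
```

{"api": "jog_arm", "payload": {"deltas": "-1 0 1 0 1;-1 0 2 0 2;-1 0.2 3.3 0 2;-1 0.2 3.6 0 2;-1 0.2 3.6 0 2;-1 0.2 3.6 0 2;-1 0.2 3.6 0 2;-1 0.2 3.6 0 2;-1 0.2 3.6 0 2;-1 0.2 3.6 0 2"}}

```text
time_s: 4.85
tool_pos: [0.5647, -0.0156, 0.3173]
orientation: [1.0, 0.031, -0.001, -0.0]
wrist_force: [0.6, 0.2, -2.1]
grip_width: 0.153
```

{"api": "jog_arm", "payload": {"deltas": "-1 0.2 3.6 0 2;-1 0.2 3.6 0 2;-1 0.2 3.3 0 2;-1 0.1 3 0 2;-1 0 2 0 2;-1 0 1.3 0 1.6;-1 0 0.6 0 0;-1 0 0.4 0 0;-1 0 0 0 0;-1 0 0 0 0"}}

```text
time_s: 5.85
tool_pos: [0.5728, 0.1588, 0.3178]
orientation: [0.992, 0.129, -0.0, 0.0]
wrist_force: [-0.9, -0.6, -2.4]
grip_width: 0.155
```

Run:
```python
from h import *
c=grab('top','top3.png'); s=grab('side','side3.png')
o=env.get_obs(); print(o['time_s'],o['tool_pos'],R.from_quat(o['orientation']).as_euler('ZYX',degrees=True),o['grip_width'],o['wrist_force'])
b=lambda f,x,y:cv2.resize(cv2.imread(f)[y:y+180,x:x+130],None,fx=3,fy=3,interpolation=cv2.INTER_CUBIC)
cv2.imwrite('pics/c3.png',cv2.convertScaleAbs(np.hstack([b('pics/top3.png',130,80),b('pics/side3.png',190,190)]),alpha=1.5,beta=15))
```

```text
5.95 [0.57289323 0.15874812 0.31790939] [1.48679529e+01 2.65519157e-03 1.79995514e+02] 0.15241518068535467 [ 0.2027278   0.21249264 -1.53138817]
```

View pics/c3.png

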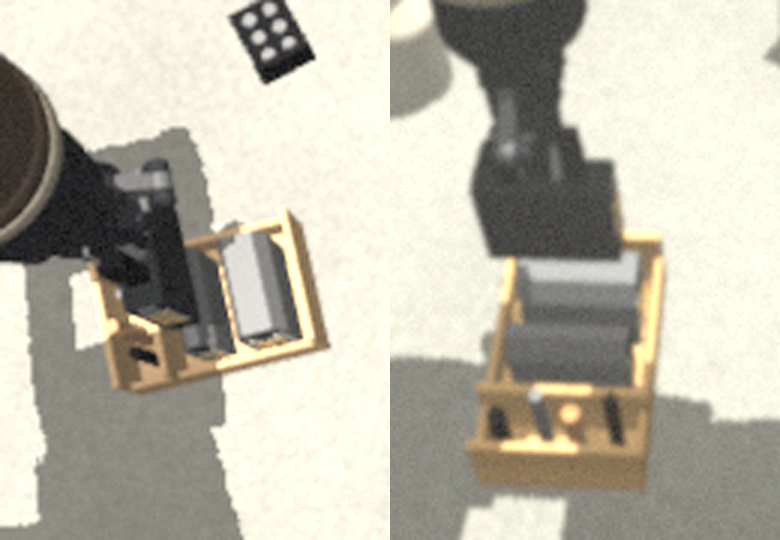

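The case hangs level from the gripper above the bay, with its lower edge near crop (488,250)–(622,258) in the side view. I'll lower it to just above the box tops and measure its offset there.

{"api": "jog_arm", "payload": {"deltas": "-1 0 0 -1 0;-1 0 0 -2 0;-1 0 0 -1.5 0;-1 0 0 -1 0;-1 0 0 0 0;-1 0 0 0 0"}}

```text
time_s: 6.55
tool_pos: [0.573, 0.1594, 0.263]
orientation: [0.992, 0.13, 0.0, 0.0]
wrist_force: [-0.3, 0.2, -2.1]
grip_width: 0.15
```

Run:
```python
from h import *
c=grab('top','top4.png'); s=grab('side','side4.png')
o=env.get_obs(); print(o['time_s'],o['tool_pos'],o['wrist_force'])
k=6
def b(f,x,y,w,h): return cv2.resize(cv2.imread(f)[y:y+h,x:x+w],None,fx=k,fy=k,interpolation=cv2.INTER_CUBIC)
cv2.imwrite('pics/c4.png',cv2.convertScaleAbs(np.hstack([b('pics/top4.png',160,140,65,80),b('pics/side4.png',215,250,65,80)]),alpha=1.9,beta=20))
# expected case geometry and box geometry in crop px
th=np.radians(14.9);x=np.array([np.cos(th),np.sin(th),0]);y=np.array([-np.sin(th),np.cos(th),0])
C=o['tool_pos']-[0,0,.168]
ft=lambda p:np.round((np.array(proj(c,p))-[160,140])*k)
fs=lambda p:np.round((np.array(proj(s,p))-[215,250])*k+[390,0])
for e in(-.04,.04):
  for w in(-.013,.013): print('body top corner',e,w,ft(C+e*x+w*y+[0,0,.08]),fs(C+e*x+w*y+[0,0,.08]))
  for w in(-.009,.009): print('bottom corner',e,w,ft(C+e*x+w*y),fs(C+e*x+w*y))
```

```text
6.65 [0.57323469 0.15953516 0.26356518] [ 0.2987187  -0.20688603 -1.71111237]
body top corner -0.04 -0.013 [203. 273.] [705.  52.]
body top corner -0.04 0.013 [128. 292.] [697. 126.]
bottom corner -0.04 -0.009 [264. 310.] [723. 195.]
bottom corner -0.04 0.009 [217. 322.] [718. 245.]
body top corner 0.04 -0.013 [154.  52.] [445.  45.]
body top corner 0.04 0.013 [80. 70.] [432. 119.]
bottom corner 0.04 -0.009 [219. 109.] [480. 189.]
bottom corner 0.04 0.009 [173. 120.] [472. 238.]
```

View pics/c4.png

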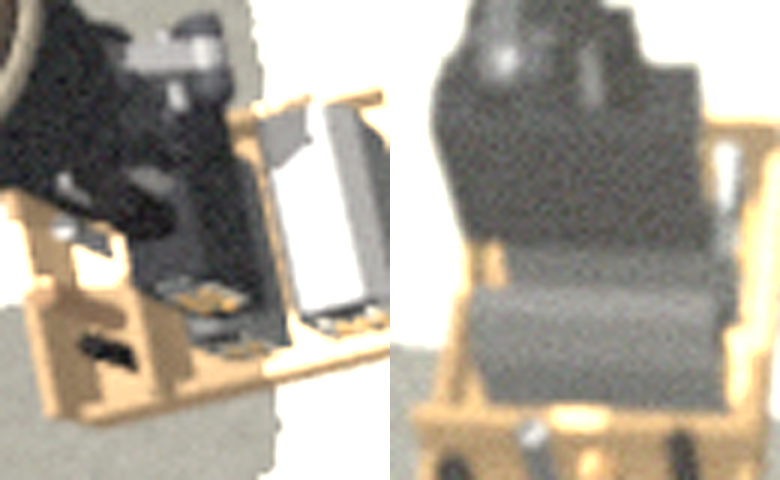

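Projected and observed case edges agree in the side view, to about 8 crop px (about 1.3 image px). The case is centred over the gap, so I'm lowering it gently.

{"api": "jog_arm", "payload": {"deltas": "-1 0 0 -0.8 0;-1 0 0 -0.8 0;-1 0 0 -0.5 0;-1 0 0 -0.3 0;-1 0 0 -0.3 0;-1 0 0 -0.3 0;-1 0 0 -0.3 0;-1 0 0 -0.2 0;-1 0 0 0 0"}}

```text
time_s: 7.55
tool_pos: [0.5727, 0.1595, 0.2277]
orientation: [0.992, 0.13, -0.0, 0.0]
wrist_force: [-0.2, -0.0, -0.9]
grip_width: 0.152
```

{"api": "jog_arm", "payload": {"deltas": "-1 0 0 -0.2 0;-1 0 0 -0.2 0;-1 0 0 -0.2 0;-1 0 0 -0.2 0;-1 0 0 -0.2 0;-1 0 0 0 0"}}

```text
time_s: 8.15
tool_pos: [0.5727, 0.1595, 0.2176]
orientation: [0.992, 0.13, -0.0, 0.0]
wrist_force: [-0.1, 0.2, -1.5]
grip_width: 0.153
```

{"api": "jog_arm", "payload": {"deltas": "-1 0 0 -0.2 0;-1 0 0 -0.2 0;-1 0 0 -0.2 0;-1 0 0 -0.2 0;-1 0 0 -0.2 0;-1 0 0 0 0"}}

```text
time_s: 8.75
tool_pos: [0.5727, 0.1595, 0.2075]
orientation: [0.992, 0.13, -0.0, 0.0]
wrist_force: [0.2, -0.5, -2.3]
grip_width: 0.152
```

Run:
```python
from h import *
c=grab('top','top5.png'); s=grab('side','side5.png')
k=6
def b(f,x,y,w,h): return cv2.resize(cv2.imread(f)[y:y+h,x:x+w],None,fx=k,fy=k,interpolation=cv2.INTER_CUBIC)
cv2.imwrite('pics/c5.png',cv2.convertScaleAbs(np.hstack([b('pics/top5.png',165,140,65,80),b('pics/side5.png',215,260,65,80)]),alpha=1.9,beta=20))
```

```text
(no output)
```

View pics/c5.png

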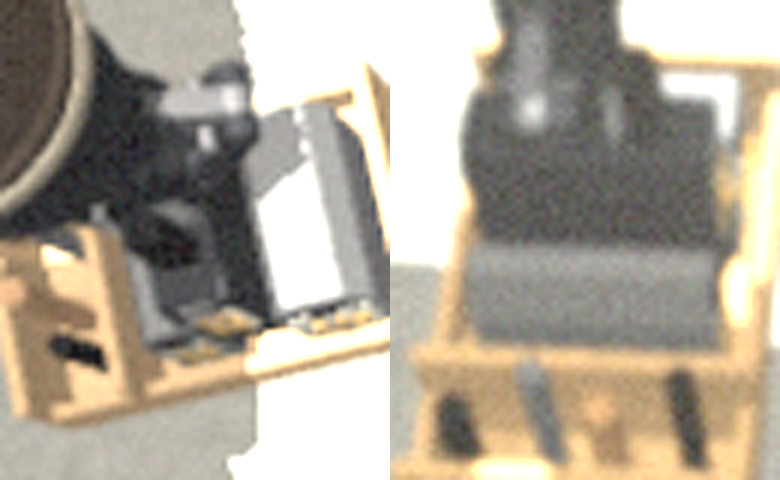

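The case is now between the boxes. In the side crop the narrow box is still upright with its top band at about y=245–265, and the broad box stands at top-crop x≈255–345. Forces are low, so I'm continuing.

{"api": "jog_arm", "payload": {"deltas": "-1 0 0 -0.2 0;-1 0 0 -0.2 0;-1 0 0 -0.2 0;-1 0 0 -0.2 0;-1 0 0 -0.2 0;-1 0 0 -0.2 0;-1 0 0 -0.2 0;-1 0 0 -0.2 0;-1 0 0 -0.2 0;-1 0 0 -0.2 0"}}

```text
time_s: 9.85
tool_pos: [0.5728, 0.1595, 0.1877]
orientation: [0.992, 0.13, -0.0, -0.0]
wrist_force: [0.7, -0.0, -1.1]
grip_width: 0.154
```

{"api": "jog_arm", "payload": {"deltas": "-1 0 0 -0.2 0;-1 0 0 -0.2 0;-1 0 0 -0.2 0;-1 0 0 -0.2 0;-1 0 0 -0.2 0;-1 0 0 -0.1 0;-1 0 0 -0.1 0;-1 0 0 0 0"}}

```text
time_s: 10.65
tool_pos: [0.5728, 0.1595, 0.1758]
orientation: [0.992, 0.13, -0.0, 0.0]
wrist_force: [0.3, 0.2, -2.3]
grip_width: 0.151
```

{"api": "jog_arm", "payload": {"deltas": "-1 0 0 -0.1 0;-1 0 0 0 0;-1 0 0 0 0"}}

```text
time_s: 10.95
tool_pos: [0.5728, 0.1595, 0.1749]
orientation: [0.992, 0.13, 0.0, -0.0]
wrist_force: [-0.6, -0.4, -1.9]
grip_width: 0.151
```

{"api": "jog_arm", "payload": {"deltas": "-1 0 0 -0.05 0;-1 0 0 0 0;-1 0 0 0 0"}}

```text
time_s: 11.25
tool_pos: [0.573, 0.1595, 0.1746]
orientation: [0.992, 0.13, 0.0, -0.0]
wrist_force: [-0.5, 0.1, 2.0]
grip_width: 0.149
```

Contact came at the expected height. I'm releasing, then rising straight up.

{"api": "jog_arm", "payload": {"deltas": "-0.5 0 0 0 0;-0.3 0 0 0 0;-0.1 0 0 0 0;0.1 0 0 0 0;0.1 0 0 0 0;0.1 0 0 0 0;0.1 0 0 0 0;0.1 0 0 0 0"}}

```text
time_s: 12.05
tool_pos: [0.5728, 0.1595, 0.1744]
orientation: [0.992, 0.13, -0.0, -0.0]
wrist_force: [0.7, 0.1, -0.7]
grip_width: 0.552
```

{"api": "jog_arm", "payload": {"deltas": "0.1 0 0 0.5 0;0.1 0 0 1 0;0.1 0 0 2 0;0.1 0 0 3 0;0.1 0 0 4 0;0.1 0 -2 3 0;0.1 0 -4 1 0;0.1 0 -4 0 0;0.1 0 -4 0 0;0.1 0 -4 0 0"}}

```text
time_s: 13.05
tool_pos: [0.5726, -0.0219, 0.3207]
orientation: [0.992, 0.13, 0.001, 0.0]
wrist_force: [1.5, -0.2, 0.5]
grip_width: 0.549
```

{"api": "jog_arm", "payload": {"deltas": "0.1 0 -4 0 0;0.1 0 -4 0 0;0.1 0 -4 0 0;0.1 0 -4 0 0;0.1 0 -2 0 0;0.1 0 0 0 0;0.1 0 0 0 0"}}

```text
time_s: 13.75
tool_pos: [0.5726, -0.2006, 0.32]
orientation: [0.992, 0.129, 0.0, -0.0]
wrist_force: [0.9, 0.2, -0.2]
grip_width: 0.547
```

Run:
```python
from h import *
c=grab('top','top6.png'); s=grab('side','side6.png')
o=env.get_obs(); print(o['time_s'],o['tool_pos'],o['wrist_force'])
k=6
def b(f,x,y,w,h): return cv2.resize(cv2.imread(f)[y:y+h,x:x+w],None,fx=k,fy=k,interpolation=cv2.INTER_CUBIC)
cv2.imwrite('pics/c6.png',cv2.convertScaleAbs(np.hstack([b('pics/top6.png',165,140,65,80),b('pics/side6.png',215,250,65,80)]),alpha=1.9,beta=20))
ft=lambda p:np.round((np.array(proj(c,p))-[165,140])*k); fs=lambda p:np.round((np.array(proj(s,p))-[215,250])*k+[390,0])
th=np.radians(14.9);x=np.array([np.cos(th),np.sin(th),0]);y=np.array([-np.sin(th),np.cos(th),0])
C=np.array([.573,.1595,.006])
for e in(-.025,.025):print('bar',ft(C+e*x+[0,0,.122]),fs(C+e*x+[0,0,.122]))
for e in(-.04,.04):
  for w in(-.013,.013):print('top',ft(C+e*x+w*y+[0,0,.08]),fs(C+e*x+w*y+[0,0,.08]))
```

```text
13.85 [ 0.57280224 -0.19958371  0.31980002] [-0.17678508  0.40926712  0.091252  ]
bar [173. 264.] [666. 168.]
bar [144. 134.] [509. 163.]
top [252. 311.] [727. 199.]
top [185. 328.] [720. 270.]
top [207. 113.] [486. 193.]
top [141. 129.] [475. 263.]
```

View pics/c6.png

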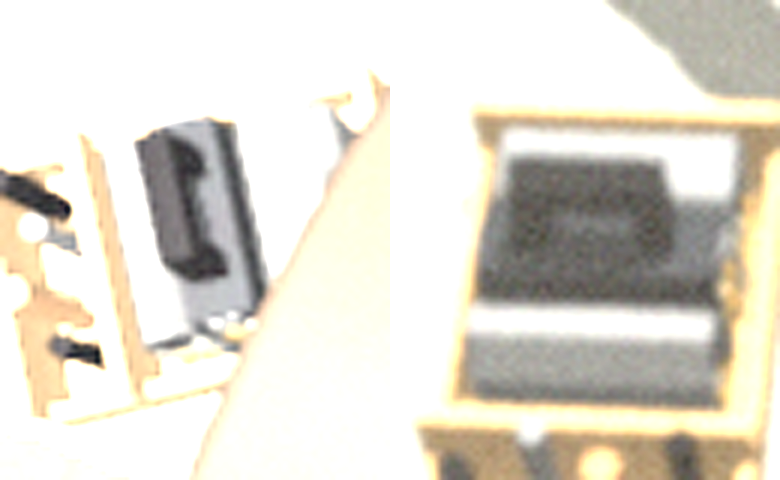

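The case stands where projected. In the side crop its bar runs from (510,165) to (665,165), and the narrow box's top band is level at y≈305–340. The arm hides the broad box from above, so I'll move clear for one last look.

{"api": "jog_arm", "payload": {"deltas": "0.1 0 -4 0 0;0.1 0 -4 0 0;0.1 0 -4 0 0;0.1 0 -4 0 0;0.1 0 -4 0 0;0.1 0 0 0 0;0.1 0 0 0 0"}}

```text
time_s: 14.55
tool_pos: [0.5729, -0.4001, 0.3192]
orientation: [0.992, 0.13, -0.0, -0.0]
wrist_force: [0.6, 1.7, -0.0]
grip_width: 0.551
```

Run:
```python
from h import *
c=grab('top','top7.png'); s=grab('side','side7.png')
k=6
def b(f,x,y,w,h): return cv2.resize(cv2.imread(f)[y:y+h,x:x+w],None,fx=k,fy=k,interpolation=cv2.INTER_CUBIC)
cv2.imwrite('pics/c7.png',cv2.convertScaleAbs(np.hstack([b('pics/top7.png',165,140,75,80),b('pics/side7.png',220,260,55,80)]),alpha=1.1,beta=10))
```

```text
(no output)
```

View pics/c7.png

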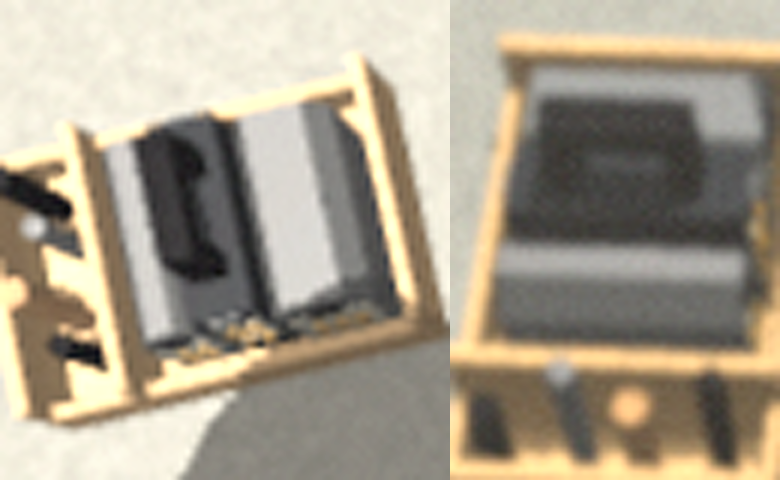

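All three stand parallel in the bay: narrow box at top-crop x≈110–180, case at 140–270 and broad box at 240–390. Their tops look level, so I'm handing in.

```bash
python3 -c "
from cell import env; print(env.hand_in())"
```

```text
the job is handed in; nothing more can be done
None
```

The slim dark grey case now stands in the gap between the two boxes, and I handed the job in at about 14.7 s of the 48 s allowed.

- **Pick and place:** I gripped the case by its handle bar and lowered it over the gap in 2 mm steps. The boxes slid aside. I let go only after it touched the bay floor, at the height expected from the pick.
- **Forces:** the wrist-force readings after each move stayed under 7 N.
- **Final look, both cameras:** the case is between the boxes with its broad faces parallel to theirs. All three look close to upright, with the narrow and broad box tops level. The case was within a few millimetres of where the grip position put it, and the gripper was well clear.

**Disagreements and limits:**
- The two cameras differed by about 4 mm on where the boxes stood before placing, so I aimed between the two readings. The taper took up the difference.
- A side-camera estimate put the narrow box about 22 mm from its end wall, outside the stated 9 to 19 mm; I took that as measuring error.
- That the boxes are upright was judged by eye from the last picture and not measured.

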